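# Turn a carton in the counter's slide-jaw holder and photograph its barcode

## Robot

A 6-joint arm with a two-finger parallel gripper is mounted at the origin on the work surface. World frame = base frame: x ahead of the robot, y to its left, z up, the work surface at z = 0. Lengths are in m, angles in rad, forces in N, time in s.
With the tool pointing down it reaches from about 0.325 to 0.775 m from the base axis. Payload 5.5 kg.
Tool frame: the origin (TCP) lies between the finger pads; the fingertips stand 8 mm ahead of it and the grasp point (between the pads) lies 11 mm behind it (tcp_to_tips is the distance from the TCP to the fingertips, in m); z points along the fingers, y is the line along which they close (so a half turn about z gives the same grasp; the last joint's range is limited). The gripper opens to 88 mm and grips with 3 to 60 N. Pads are 20 mm wide; open, the fingers measure 115 mm over their backs; the gripper's body (75 mm by 178 mm) begins 61 mm behind the grasp point.
Start: joints at [-1.316, 0.091, 1.231, -0, 1.82, -0.057], TCP at [0.184, -0.571, 0.194] pointing down, gripper open.
Joint ranges: [-2.87, 2.87], [-0.86, 2.18], [0.17, 2.46], [-1.51, 4.65], [0.06, 2.69], [-2.65, 2.65]. Speed limits (rad/s): [2.57, 2.57, 3.01, 3.14, 3.14, 3.14].

## Interface

Orientations are given as a unit quaternion [w, x, y, z].
In Python, from bench import * gives the robot as it stands. Calls block until the motion is done:
- move_to(position, orientation): joint-space move of the TCP to a pose.
- move_l(position, speed=0.15, orientation=None): straight line of the TCP; orientation=None keeps the orientation; speed is the mean speed in m/s.
- movej(angles): joint-space move.
- gripper_open() and close(): open the fingers fully, or close them until they stop; the grip force is fixed at half the most.
- hold(seconds).
- inverse_kinematics(position, orientation): joint angles nearest the present ones, or None.
- state(): the state.
- get_image(name): name is "scene" or "side" or "wrist"; returns a dict with "frame" (420x560x3 uint8, blue, green, red), "depth" (420x560 float32, m along the optical axis (not along the pixel's ray), 0 where there is no reading), "camera_matrix" (3x3 intrinsics, pixels), "k1" (the pictures are not rectified: a ray, as slopes to the right and down, at radius r is drawn at 1 + k1 r^2 times it, then the intrinsics apply), "view" (4x4, takes a point from world to camera coordinates). Camera axes: x right, y up, looking along -z (the intrinsics and any distortion apply to the point x, -y, -z); pixel columns grow to the right and rows downward; lengths in m; the calibration is good to about 2 mm. A picture is of the moment at which its call begins.
A pose or a line that the arm cannot do raises IKError and nothing moves.
- job_done(): hands the job in; it is judged then, once.
The state is a dict: "time": time; "joint_pos": joint angles; "dq": joint speeds; "joint_torque": joint torques, N m; "ee_pos": TCP position; "ee_rot": TCP orientation; "ft_force": force on the tool from outside, world axes, zero at the start; "moment": the same for the moment, N m; "finger_gap": finger opening in m; "finger_force": force on a finger pad.
Only numpy, scipy, OpenCV 4.12 (cv2) and the standard library are available. Lean on these libraries where they do the work, as an engineer would, in place of code of your own. Each camera call takes 0.05 s, during which the arm holds its last target. There are 200 camera calls.

## Task

The orange carton stands on end in the slide-jaw holder, but its barcode label must be photographed from above: slide the moving jaw well back and tip the carton over along the bed, so that it lies flat with the barcode label up. Then push the jaw in again until the carton is held snugly and squarely between the moving jaw and the fixed jaw. Finally press the green button on the camera console fully down and let it come up again, leaving the other goods on the counter where they are.

Things in the scene. Friction and masses are not known exactly. Their poses are not given: they have to be found in the camera images.
- holder: Slide-jaw holder fixed on the counter: grey bed 120 (x) x 330 (y) x 12 mm high. Origin: centre of its underside, on the counter; z up; y is the slide direction. The blue fixed jaw stands at the -y end: 90 mm wide in x, from y = -165 to -135 mm, its top 42 mm above the counter; its inner face (towards +y) is at y = -135 mm. Bed top at z = 12 mm. The holder's position and yaw vary.
- jaw (a joint): Position (m) of the blue moving jaw along the holder's +y; 0 = nearest the fixed jaw, 0.175 = fully open, stays where it is left (about 3 N to slide). The clear gap between the two jaws is 50 mm + this value. The moving jaw's face plate is 90 mm wide, 20 mm thick, its top 48 mm above the counter; behind it (+y side) a 50 mm wide carriage, 44 mm high, reaches to 70 mm behind the face.
- jaw_post (a point): Centre of the top of the black upright round post on the moving jaw's carriage, by which the jaw is pushed: 22 mm diameter, from 59 to 107 mm above the counter (thin steel neck below it). The post's axis is 50 mm behind (+y of) the jaw's face.
- carton: Orange carton with red bands, 55 x 55 x 120 mm, 0.2 to 0.4 kg, loose. Origin: centre of its base, its z axis runs along its 120 mm length, and it stands upright on the holder's bed at the start, close to the fixed jaw. The barcode label is on its -y face, which at the start faces the fixed jaw. Tipped over towards the moving jaw, it lies with the label up.
- label (a point): Centre of the white label with black bars on the carton's -y face, 60 mm from the base; 67 mm above the counter when the carton lies on the bed with the label up.
- console: White camera console fixed on the counter, 110 (x) x 100 (y) x 50 mm high, origin at the centre of its underside. It stands left or right of the holder, the calculator on the other side.
- shutter_top (a point): Centre of the top of the green round push button, 34 mm diameter, on top of the console.
- shutter (a joint): Travel of the green button (m): 0 = up, 0.008 = fully down; a spring pushes it up, about 5 N when fully down.
- calculator: Desk calculator lying on the counter, 150 x 105 x 22 mm, loose, to be left alone. Origin: centre of its underside.
- red_carton: Red carton, 60 x 100 x 80 mm high, loose, beyond the holder, to be left alone. Origin: centre of its underside.
- tin: Food tin with green label, 70 mm diameter, 90 mm high, loose, beyond the holder, to be left alone. Origin: centre of its underside.
- jar: Glass jar with yellow label, 66 mm diameter, 100 mm high, loose, beyond the holder, to be left alone. Origin: centre of its underside.
There are look-alikes about, which are no part of the job. Leave any blue or turquoise look-alike of the console alone.

How it is judged:
By the outcome, as a careful person would: the job done as asked, in the order asked, and still so for the second after the job is handed in, with the robot touching nothing.
It also fails if it takes over 58 s, if anything falls off the work surface, if the arm or the gripper's body presses on something with over 40 N, if the wrist force passes 120 N, or if a joint passes its speed limit or range.

## Working session

There is one attempt and no reset: what is moved stays moved. The work goes in short steps, each a Python script; the robot and the scene stay as the last script left them, time stands still between calls to the robot, and variables do not carry over. Pictures are saved under pics/ and viewed, at most 10 in all, crops included, and the job is handed in when it is done.

```bash
ls; mkdir -p pics
cat > h.py <<'E'
from bench import *
import numpy as np, cv2
def grab(n):
    return get_image(n)
def cloud(im):
    """world xyz per pixel from depth"""
    K=im["camera_matrix"];k1=im["k1"];d=im["depth"];h,w=d.shape
    u,v=np.meshgrid(np.arange(w),np.arange(h))
    xd=(u-K[0][2])/K[0][0];yd=(v-K[1][2])/K[1][1]
    x,y=xd.copy(),yd.copy()
    for _ in range(15):
        s=1+k1*(x*x+y*y);x=xd/s;y=yd/s
    c=np.stack([x*d,-y*d,-d,np.ones_like(d)],-1)
    return (c@np.linalg.inv(np.array(im["view"])).T)[...,:3]
E
python3 - <<'E'
from h import *
a=grab("scene");b=grab("side")
for n,i in(("scene",a),("side",b)):
    np.savez(n+".npz",**{k:np.array(v) for k,v in i.items()})
    print(n,np.linalg.inv(np.array(i["view"]))[:3].round(2).tolist(),i["k1"])
cv2.imwrite("pics/scene.png",a["frame"]);cv2.imwrite("pics/side.png",b["frame"])
print(state())
E
```

```text
pics
scene [[-0.14, -0.74, 0.66, 1.37], [0.99, -0.1, 0.09, 0.2], [-0.0, 0.66, 0.75, 0.95]] -0.08815666435942243
side [[-0.91, 0.23, -0.35, 0.13], [-0.42, -0.47, 0.78, 1.12], [0.01, 0.85, 0.53, 0.78]] 0.015289916927094308
{'time': 0.1, 'joint_pos': array([-1.31570105e+00,  9.17745816e-02,  1.23173943e+00, -1.68515743e-05,
        1.81979826e+00, -5.66958343e-02]), 'dq': array([ 0.00125114, -0.00102018, -0.00211387,  0.00122214, -0.00115827,
        0.00141659]), 'joint_torque': array([ 2.30133970e-03, -4.47857916e+01, -4.07570708e+01,  7.00726546e-02,
        2.84056255e-02, -1.08631566e-04]), 'ee_pos': array([ 0.18397504, -0.57077362,  0.19314008]), 'ee_rot': array([-8.54768965e-04,  9.87872835e-01,  1.55262754e-01, -9.32801400e-05]), 'ft_force': array([ 0.88019971,  0.02642558, -0.7781476 ]), 'moment': array([-0.01551825,  0.0395724 ,  0.00967366]), 'finger_force': 0.0, 'finger_gap': 0.0881080100927056}
```

View pics/scene.png

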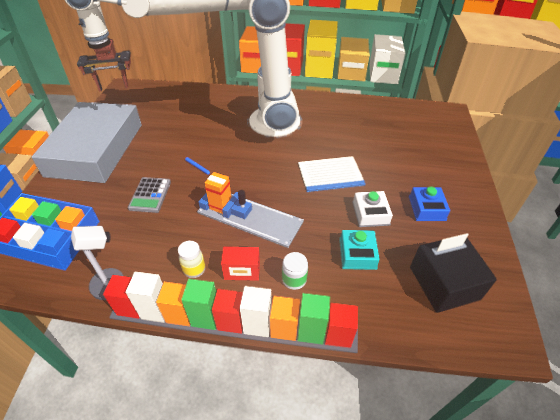

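View pics/side.png

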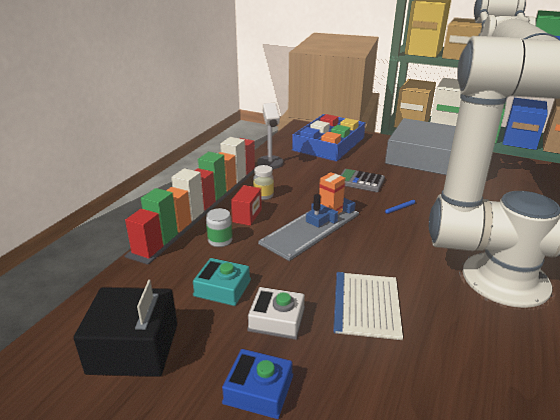

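The scene view shows the carton at (217,190), the post at (241,198) and the bed running to (300,235). The white console's button is at (374,197), with the blue and turquoise look-alikes beside it. Next I'll measure these.

```bash
cat > m.py <<'E'
from h import *
def comps(mask,P,lab,minA=12):
    n,L,st,c=cv2.connectedComponentsWithStats(mask.astype(np.uint8))
    for i in range(1,n):
        if st[i,4]>=minA:
            p=P[L==i]; print(lab,c[i].round(),st[i,4],"mean",p.mean(0).round(3),"med",np.median(p,0).round(3),"zr",np.percentile(p[:,2],[5,95]).round(3))
def rect(p,lab):
    r=cv2.minAreaRect((p[:,:2]*1000).astype(np.float32)); print(lab,len(p),np.round(r[0],1),np.round(r[1],1),round(r[2],1),"z",np.median(p[:,2]).round(4))
if __name__=="__main__":
  for n in("scene","side"):
    im=dict(np.load(n+".npz"));P=cloud(im);f=im["frame"];hsv=cv2.cvtColor(f,cv2.COLOR_BGR2HSV)
    H,S,V=[hsv[...,k].astype(int) for k in range(3)]
    print("==",n); X,Y,Z=P[...,0],P[...,1],P[...,2]
    ok=(im["depth"]>0)&(X>.2)&(X<.85)&(abs(Y)<.6)
    comps(ok&(H>45)&(H<80)&(S>120)&(Z>.045)&(Z<.075),P,"green")
    reg=ok&(X>.3)&(X<.7)&(Y>-.25)&(Y<.3)
    o=reg&(H>4)&(H<18)&(S>170)&(V>150)&(Z>.03)
    comps(o,P,"orange"); t=P[o&(Z>.125)]; 
    if len(t):rect(t,"cartontop")
    bl=reg&(H>100)&(H<120)&(S>120)&(Z>.02)&(Z<.06); comps(bl,P,"blue")
    k=reg&(V<60)&(Z>.055)&(Z<.115)&(abs(Y)<.12); comps(k,P,"black",5)
    t=P[k&(Z>.103)]; print("posttop",len(t),t.mean(0).round(4) if len(t) else 0)
    g=reg&(S<70)&(V>70)&(abs(Z-.012)<.005); n_,L,st,c=cv2.connectedComponentsWithStats(g.astype(np.uint8))
    for i in range(1,n_):
        if st[i,4]>300: rect(P[L==i],"bed?")
    w=ok&(S<60)&(V>130)&(abs(Z-.05)<.006); n_,L,st,c=cv2.connectedComponentsWithStats(w.astype(np.uint8))
    for i in range(1,n_):
        if st[i,4]>100: rect(P[L==i],"white?")
E
python3 m.py
```

```text
== scene
green [431. 191.] 62 mean [0.413 0.578 0.071] med [0.415 0.577 0.072] zr [0.064 0.075]
green [373. 196.] 38 mean [0.466 0.388 0.072] med [0.468 0.388 0.073] zr [0.067 0.075]
green [361. 236.] 82 mean [0.635 0.347 0.071] med [0.637 0.348 0.073] zr [0.063 0.075]
green [300. 279.] 30 mean [0.792 0.186 0.053] med [0.792 0.187 0.053] zr [0.047 0.059]
orange [218. 195.] 453 mean [ 0.54  -0.097  0.084] med [ 0.544 -0.094  0.083] zr [0.043 0.127]
cartontop 49 [ 521.7 -103.5] [57.2 58.1] 73.6 z 0.13
blue [236. 195.] 22 mean [ 0.499 -0.053  0.048] med [ 0.499 -0.053  0.048] zr [0.045 0.05 ]
blue [204. 203.] 51 mean [ 0.539 -0.152  0.039] med [ 0.54  -0.152  0.041] zr [0.024 0.045]
blue [237. 208.] 225 mean [ 0.55  -0.038  0.042] med [ 0.551 -0.04   0.043] zr [0.028 0.05 ]
posttop 0 0
bed? 435 [326.  225.9] [ 88.8 150.2] 14.3 z 0.0092
bed? 1933 [ 5.467e+02 -4.000e-01] [330.6 124.3] 72.2 z 0.0123
white? 147 [ 335.  -551.8] [ 48.5 260.7] 79.6 z 0.0499
white? 511 [477.3 390.4] [110.2 103.1] 11.9 z 0.0502
== side
green [214. 231.] 41 mean [0.76  0.2   0.052] med [0.76  0.201 0.052] zr [0.0
[... 468 characters left out ...]
325. 204.] 13 mean [ 0.531 -0.075  0.051] med [ 0.531 -0.078  0.049] zr [0.046 0.064]
cartontop 38 [ 522.9 -100.5] [49.9 52.8] 62.9 z 0.133
blue [350. 206.] 26 mean [ 0.465 -0.123  0.038] med [ 0.466 -0.121  0.041] zr [0.025 0.046]
blue [319. 216.] 223 mean [ 0.529 -0.023  0.038] med [ 0.53  -0.016  0.042] zr [0.022 0.048]
blue [322. 207.] 13 mean [ 0.534 -0.061  0.048] med [ 0.535 -0.064  0.048] zr [0.044 0.051]
black [316. 202.] 94 mean [ 0.538 -0.017  0.088] med [ 0.538 -0.017  0.09 ] zr [0.064 0.108]
posttop 23 [ 0.5387 -0.0201  0.1067]
bed? 1799 [546.  -0.] [332.  123.6] 72.3 z 0.0129
bed? 939 [343.7 220.3] [158.1  87.2] 89.9 z 0.0091
white? 872 [475.6 390.8] [108.6 104.4] 12.3 z 0.0503
```

```bash
cat >> h.py <<'E'
from scipy.spatial.transform import Rotation as R
A=np.radians(72.25); ex=np.array([np.sin(A),-np.cos(A),0]); ey=np.array([np.cos(A),np.sin(A),0]); O=np.array([.5463,-.0002,0])
def W(x,y,z): return O+x*ex+y*ey+np.array([0,0,z])
def Q(tilt=0):
    """tool y along -holder x... tool down, tilted so that the body leans to holder +y"""
    a=A; base=R.from_quat([np.cos(a/2),np.sin(a/2),0,0])
    q=(R.from_rotvec(-ex*np.radians(tilt))*base).as_quat(); return np.array([q[3],*q[:3]])
def T(x,y,z,tilt=0):
    """TCP for grasp point at holder coords"""
    q=Q(tilt); zt=R.from_quat([*q[1:],q[0]]).apply([0,0,1]); return W(x,y,z)+.011*zt
def loc(p):
    d=np.asarray(p)-O; return np.array([d@ex,d@ey,d[2]])
E
python3 - <<'E'
from h import *
for t in (0,30,45):
    q=Q(t); print(t,R.from_quat([*q[1:],q[0]]).as_matrix().round(2).tolist(),inverse_kinematics(T(.008,.0065,.06,t),q))
move_to(T(0,-.023,.25),Q())
im=grab("wrist"); cv2.imwrite("pics/w1.png",im["frame"]); P=cloud(im)
p=P[(abs(P[...,2]-.107)<.006)&(im["depth"]>0)&(im["frame"].max(-1)<90)]
l=np.array([loc(x) for x in p]).reshape(-1,3); l=l[(abs(l[:,0])<.04)&(abs(l[:,1]+.02)<.04)]
print(len(l),l.mean(0),l.min(0),l.max(0))
p=P[(abs(P[...,2]-.132)<.006)&(im["depth"]>0)]; l=np.array([loc(x) for x in p]).reshape(-1,3); l=l[(abs(l[:,0])<.08)&(abs(l[:,1]+.1)<.06)]
if len(l):print("carton",len(l),l.mean(0),l.min(0),l.max(0))
print(state()["time"],state()["joint_pos"].round(2),state()["ft_force"])
E
```

```text
0 [[0.3, 0.95, 0.0], [0.95, -0.3, 0.0], [0.0, 0.0, -1.0]] [-5.48100115e-02 -6.83198380e-03  1.58846647e+00 -4.44089210e-16
  1.55995816e+00  2.54985931e-01]
30 [[0.26, 0.95, -0.15], [0.82, -0.3, -0.48], [-0.5, -0.0, -0.87]] [ 0.23010549  0.23703941  1.41459948 -0.45172456  1.75814112  0.51522027]
45 [[0.22, 0.95, -0.22], [0.67, -0.3, -0.67], [-0.71, 0.0, -0.71]] [ 0.32606635  0.39879307  1.32552222 -0.64069035  1.88269199  0.58193119]
268 [ 0.0025236  -0.02297676  0.10599372] [-0.00724789 -0.03409041  0.10180447] [ 0.01196992 -0.0133327   0.10822203]
carton 2227 [ 0.01017991 -0.10300427  0.13127994] [-0.01749549 -0.13319522  0.12600668] [ 0.03824276 -0.07659508  0.13361   ]
2.4833 [-0.11 -0.06  1.3  -0.    1.9   0.21] [-0.26896211  0.33228554 -0.55704938]
```

View pics/w1.png

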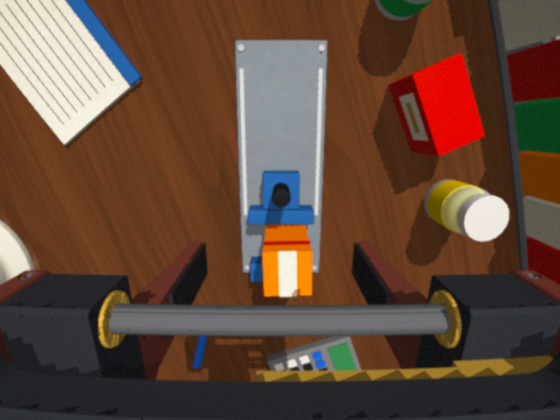

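The wrist view shows the post at (282,193), the jaw aligned with the bed, and the carton at (287,270). Its top centre is at holder (0.009, -0.104). All of this agrees with the given sizes, so I'll open the jaw.

Run:
```python
from h import *
move_l(T(.002,-.023,.083),.15); close(); s=state(); print(s["time"],s["finger_gap"],s["finger_force"],s["ft_force"])
move_l(T(.002,.135,.083),.1); s=state(); print(s["time"],s["finger_gap"],s["ft_force"],loc(s["ee_pos"]))
gripper_open(); move_l(T(.002,.135,.21),.25)
move_l(T(.009,-.104,.21),.25)
im=grab("wrist"); cv2.imwrite("pics/w2.png",im["frame"]); P=cloud(im)
for n,z0,c in (("post",.107,.135),("carton",.132,-.104)):
    p=P[(abs(P[...,2]-z0)<.006)&(im["depth"]>0)]; l=(p-O)@np.c_[ex,ey,[0,0,1]]; l=l[(abs(l[:,0])<.05)&(abs(l[:,1]-c)<.06)]
    if len(l):print(n,len(l),l.mean(0),l.min(0),l.max(0))
print(state()["time"])
```

```text
4.8 0.020605443534266746 29.99992936849594 [ 1.0318626   0.12803163 -0.12217909]
6.5333 0.020500202590742624 [ 5.62627413 -0.09975304 -2.32098461] [0.00238607 0.13681071 0.07202955]
carton 3524 [ 0.00999139 -0.10364833  0.13142677] [-0.01792955 -0.13317345  0.12607766] [ 0.03749762 -0.0768256   0.13379296]
9.4667
```

```bash
cat > tip.py <<'E'
from h import *
XC,YP=.0095,-.0765
def wp(th,dz=0):
    c,s=np.cos(np.radians(th)),np.sin(np.radians(th)); t=min(th,35)
    return T(XC,YP-.0275*c+.085*s,.012+dz+.0275*s+.085*c,t),Q(t)
E
python3 - <<'E'
from tip import *
print([inverse_kinematics(*wp(t)) is not None for t in range(0,91,10)])
move_l(wp(0)[0],.12); close(); s=state(); print(s["time"],s["finger_gap"],s["ft_force"])
for th in (12,24,35):
    p,q=wp(th,.0015); move_l(p,.08,q); s=state(); print(th,s["time"],s["finger_gap"],s["ft_force"].round(1))
im=grab("scene"); cv2.imwrite("pics/s2.png",cv2.resize(im["frame"][120:280,130:330],None,fx=3,fy=3))
E
```

```text
[True, True, True, True, True, True, True, True, True, True]
11.1667 0.054794301006288286 [-0.77594499  0.77705537  0.63804772]
12 11.525 0.05503470251705055 [ 0.2 -1.1 -3.7]
24 11.8833 0.05477921880698027 [-0.3 -1.  -2.8]
35 12.225 0.05511840847457451 [-0.2 -0.3 -3.4]
```

View pics/s2.png

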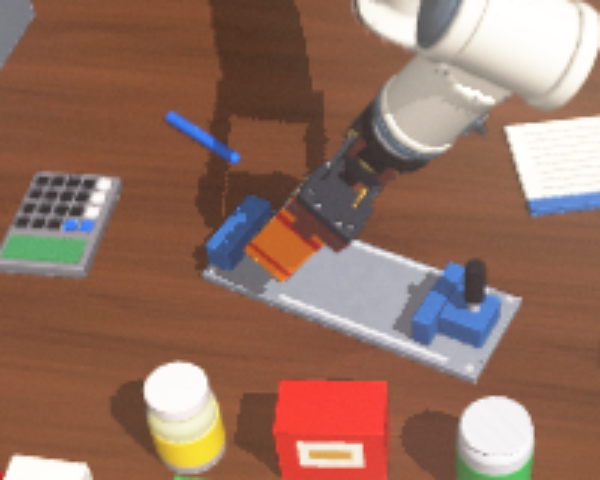

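The crop shows the carton at (285,245), tilted in the grip with its lower edge on the bed. The jaw is at the far end, at (455,305). I'll carry on along the arc.

Run:
```python
from tip import *
for th in (42,50,58,66,74,82,90):
    p,q=wp(th); move_l(p,.05,q); s=state(); f=s["ft_force"]; print(th,s["time"],s["finger_gap"],f.round(1))
    if np.linalg.norm(f)>40: print("STOP"); break
im=grab("scene"); cv2.imwrite("pics/s3.png",cv2.resize(im["frame"][120:280,130:330],None,fx=3,fy=3))
```

```text
42 12.6583 0.054833793830556685 [-0.9 -1.   2.9]
50 13.0583 0.05475858224797754 [0.5 1.8 5. ]
58 13.4583 0.05456551084832825 [0.5 3.2 5.9]
66 13.8583 0.05449983366656524 [0.5 4.7 4.8]
74 14.2583 0.05487463172195873 [1.6 6.2 5.9]
82 14.6583 0.054571837793244246 [2.9 2.7 2.6]
90 15.0583 0.05485233225760604 [2.5 2.2 1.1]
```

View pics/s3.png

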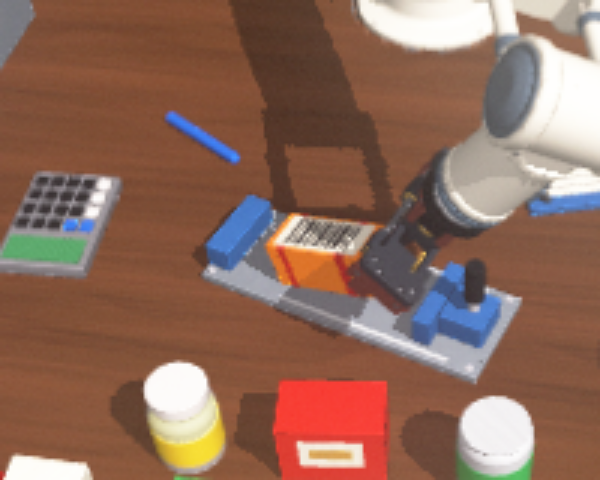

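The label is up at (325,235) and the carton is lying in the grip. I'll release it and measure.

Run:
```python
from tip import *
gripper_open(); p=state()["ee_pos"]; move_l(p+[0,0,.15],.2)
move_l(T(.002,.136,.22),.2,Q())
im=grab("wrist"); cv2.imwrite("pics/w3.png",im["frame"]); P=cloud(im)
for n,z0,c in (("post",.107,.135),("carton",.067,-.02)):
    p=P[(abs(P[...,2]-z0)<.006)&(im["depth"]>0)]; l=(p-O)@np.c_[ex,ey,[0,0,1]]; l=l[(abs(l[:,0])<.06)&(abs(l[:,1]-c)<.1)]
    if len(l):print(n,len(l),l.mean(0),l.min(0),l.max(0),cv2.minAreaRect((l[:,:2]*1000).astype(np.float32)))
print(state()["time"],state()["ft_force"])
```

```text
post 340 [0.00330996 0.13668007 0.10591981] [-0.00738548  0.12548259  0.10100639] [0.0142385  0.14644403 0.10800894] ((3.1153481006622314, 136.07286071777344), (21.009912490844727, 20.079004287719727), 43.58567428588867)
carton 2169 [ 0.01022665 -0.0002001   0.06653172] [-0.01735229 -0.07779905  0.06118524] [0.03802549 0.04533264 0.06882635] ((10.362167358398438, -16.24201202392578), (55.34980773925781, 123.1456527709961), 0.07628200948238373)
17.5833 [ 0.03119999  0.75601531 -0.75995744]
```

View pics/w3.png

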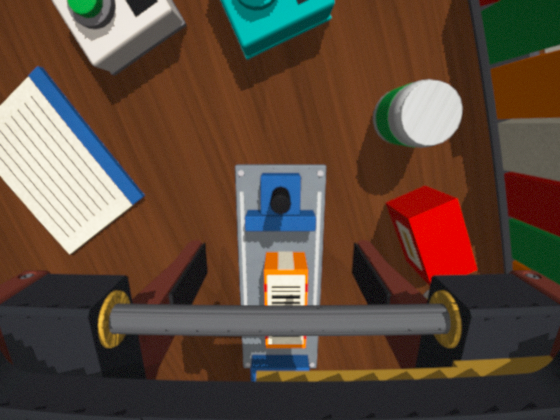

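The carton lies flat and square: 55 x 123 mm, 0.1° off, top at z 0.067. Next I'll push the jaw in.

Run:
```python
from h import *
move_l(T(.003,.1365,.083),.15); close()
move_l(T(.003,.044,.083),.1); y=.044; s=state(); print(s["time"],s["ft_force"]@ey,s["finger_gap"])
while y>.026:
    y-=.001; move_l(T(.003,y,.083),.03); s=state(); f=s["ft_force"]@ey; print(round(y,4),round(f,1),loc(s["ee_pos"])[1].round(4),end=" | ")
    if f>16: break
print(state()["time"])
```

```text
20.775 1.4524857901972503 0.020521306365052873
0.043 3.9 0.044 | 0.042 3.9 0.0432 | 0.041 5.2 0.0422 | 0.04 4.4 0.0412 | 0.039 4.3 0.0402 | 0.038 5.6 0.0392 | 0.037 4.0 0.0382 | 0.036 3.9 0.0372 | 0.035 5.2 0.0363 | 0.034 5.2 0.0356 | 0.033 8.9 0.0356 | 0.032 11.3 0.0356 | 0.031 15.5 0.0356 | 0.03 18.0 0.0356 | 24.275
```

Firm stop at the expected position, with the post at 0.035. I'll release, check, then press the button.

Run:
```python
from h import *
gripper_open(); p=state()["ee_pos"]; move_l(p+[0,0,.14],.2)
im=grab("wrist"); P=cloud(im); hsv=cv2.cvtColor(im["frame"],cv2.COLOR_BGR2HSV).astype(int)
d=(P-O)@np.c_[ex,ey,[0,0,1]]
for n,m in (("post",(abs(d[...,2]-.107)<.006)),("carton",(abs(d[...,2]-.067)<.005)),("movjaw",(abs(d[...,2]-.048)<.003)&(abs(hsv[...,0]-110)<12)&(hsv[...,1]>120))):
    l=d[m&(im["depth"]>0)&(abs(d[...,0])<.06)&(abs(d[...,1])<.15)]
    if len(l):print(n,len(l),l.mean(0).round(4),l.min(0).round(4),l.max(0).round(4),cv2.minAreaRect((l[:,:2]*1000).astype(np.float32))[2])
close(); B=np.array([.464,.392,0])
move_to(B+[0,0,.16],Q())
im=grab("wrist");cv2.imwrite("pics/w4.png",im["frame"]); P=cloud(im);hsv=cv2.cvtColor(im["frame"],cv2.COLOR_BGR2HSV).astype(int)
m=(abs(hsv[...,0]-60)<20)&(hsv[...,1]>110)&(im["depth"]>0)&(np.hypot(P[...,0]-B[0],P[...,1]-B[1])<.04)&(P[...,2]>.055)
l=P[m]; print("green",len(l)); 
if len(l): print(l.mean(0),np.percentile(l[:,2],95),cv2.minEnclosingCircle((l[:,:2]*1000).astype(np.float32)))
print(state()["time"],state()["finger_gap"])
```

```text
post 338 [0.0031 0.0357 0.1059] [-0.0075  0.0246  0.1011] [0.0133 0.0456 0.1084] 46.38862991333008
carton 3214 [ 0.01   -0.061   0.0667] [-0.0175 -0.1143  0.0623] [0.0377 0.0456 0.0719] 0.15927724540233612
movjaw 952 [ 0.0023 -0.0038  0.0473] [-0.0414 -0.0134  0.0451] [0.0466 0.0502 0.0497] 89.91624450683594
green 898
[0.4631948  0.3893465  0.07280236] 0.07440896923094004 ((462.6905212402344, 388.65936279296875), 16.80807876586914)
29.1 0.0008001110879232611
```

View pics/w4.png

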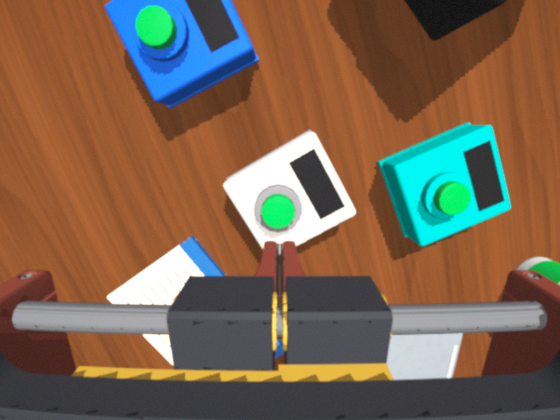

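The wrist view shows the white console's button at (278,212). Its centre is (0.4627, 0.3887) with the top at z 0.074. I'll press it.

Run:
```python
from h import *
B=np.array([.4627,.3887,0])
move_l(B+[0,0,.16],.15); move_l(B+[0,0,.086],.12); z=.086; print(state()["ft_force"][2])
while z>.062:
    z-=.001; move_l(B+[0,0,z],.03); s=state(); f=s["ft_force"][2]; print(round(z,3),round(f,1),s["ee_pos"][2].round(4),end=" | ")
    if f>18: break
hold(.3); print(state()["ft_force"]); move_l(B+[0,0,.11],.08); move_l(B+[0,0,.2],.2); hold(.3)
im=grab("wrist");P=cloud(im);hsv=cv2.cvtColor(im["frame"],cv2.COLOR_BGR2HSV).astype(int)
m=(abs(hsv[...,0]-60)<20)&(hsv[...,1]>110)&(im["depth"]>0)&(np.hypot(P[...,0]-B[0],P[...,1]-B[1])<.02)
print("top z",np.median(P[m][:,2]))
cv2.imwrite("pics/s4.png",cv2.resize(grab("scene")["frame"][120:300,120:420],None,fx=2.5,fy=2.5)); print(state()["time"])
```

```text
1.1838602782696332
0.085 0.1 0.0859 | 0.084 0.3 0.084 | 0.083 -0.1 0.0828 | 0.082 -0.2 0.0819 | 0.081 -0.2 0.0809 | 0.08 0.4 0.0799 | 0.079 0.4 0.0789 | 0.078 0.1 0.0779 | 0.077 0.0 0.0769 | 0.076 0.9 0.0759 | 0.075 0.4 0.0749 | 0.074 0.5 0.0739 | 0.073 0.6 0.0729 | 0.072 -0.2 0.0719 | 0.071 0.5 0.0709 | 0.07 0.1 0.0699 | 0.069 -0.2 0.0689 | 0.068 -0.7 0.0679 | 0.067 -0.6 0.0669 | 0.066 0.3 0.0659 | 0.065 0.1 0.0649 | 0.064 0.8 0.0639 | 0.063 -0.1 0.0629 | 0.062 -0.1 0.0619 | [-1.18481298 -0.13727124  0.19617911]
top z 0.07312252296709043
38.1667
```

View pics/s4.png

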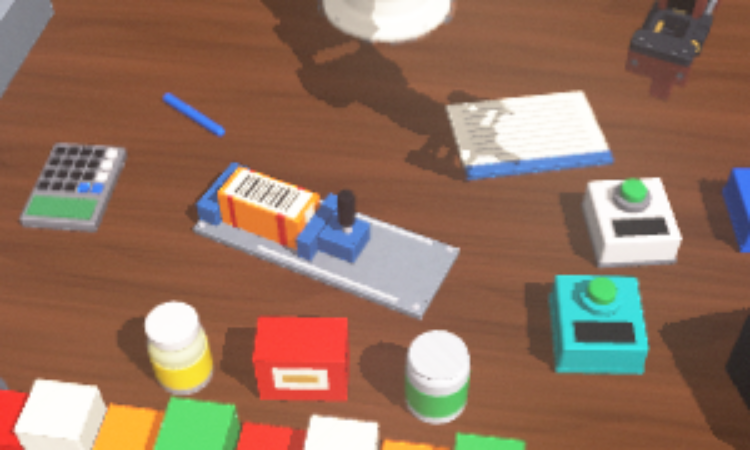

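No force was felt and the tool looks off to one side, so I'll check where the tips really are.

Run:
```python
from h import *
s=state(); print(s["ee_pos"],s["ee_rot"],s["joint_pos"].round(3),s["finger_gap"])
def proj(im,p):
    c=np.array(im["view"])@[*p,1]; a,b=c[0]/-c[2],-c[1]/-c[2]; k=1+im["k1"]*(a*a+b*b); K=np.array(im["camera_matrix"]); return K@[a*k,b*k,1]
im={n:grab(n) for n in("scene","side","wrist")}
for n,i in im.items(): print(n,proj(i,s["ee_pos"]).round(),proj(i,[.4627,.3887,.074]).round())
for n in("scene","side"):
    P=cloud(im[n]); q=P[(im[n]["depth"]>0)&(np.hypot(P[...,0]-s["ee_pos"][0],P[...,1]-s["ee_pos"][1])<.05)&(P[...,2]>.1)]
    print(n,len(q),[np.percentile(q[:,2],k).round(3) for k in(0,2,10)] if len(q) else "")
    if len(q): t=q[q[:,2]<q[:,2].min()+.03]; print(t.mean(0))
a=im["scene"]["frame"][60:280,300:480]; b=im["side"]["frame"][130:350,180:360]
cv2.imwrite("pics/c5.png",cv2.resize(np.hstack([a,b]),None,fx=2.2,fy=2.2))
```

```text
[0.46251022 0.38854653 0.19922528] [ 1.25726628e-05  8.07732870e-01  5.89548339e-01 -6.05938695e-04] [ 0.642  0.104  1.207 -0.     1.831  0.952] 0.0007088674672807288
scene [381. 165.   1.] [374. 195.   1.]
side [283. 251.   1.] [282. 297.   1.]
wrist [278. 242.   1.] [279. 200.   1.]
scene 3208 [np.float64(0.228), np.float64(0.318), np.float64(0.352)]
[0.47019453 0.38743116 0.24068517]
side 5558 [np.float64(0.228), np.float64(0.249), np.float64(0.323)]
[0.45908157 0.39430663 0.24360931]
```

View pics/c5.png

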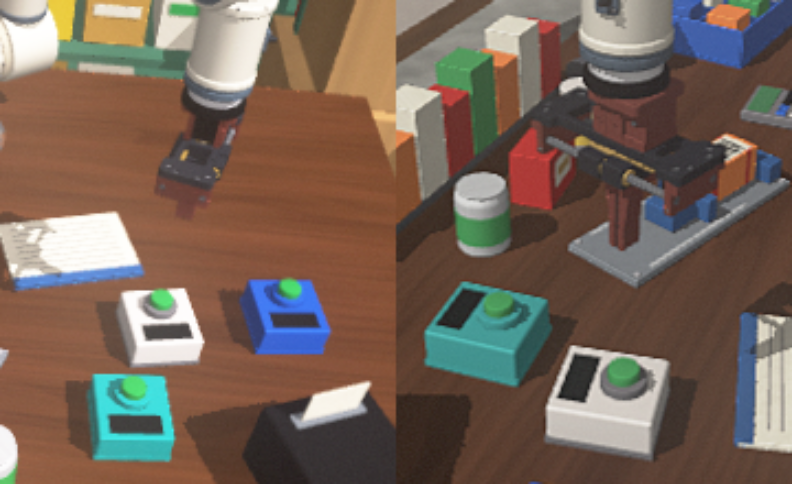

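With the fingers closed, the tips sit about 29 mm higher than nominal: measured at z 0.228 with the TCP at 0.199. The horizontal position is right, so I'll go deeper under force control.

Run:
```python
from h import *
B=np.array([.4627,.3887,0])
move_l(B+[0,0,.062],.2); z=.062; print(state()["ft_force"][2])
while z>.024:
    z-=.001; move_l(B+[0,0,z],.03); s=state(); f=s["ft_force"][2]; print(round(z,3),round(f,1),s["ee_pos"][2].round(4),end=" | ")
    if f>18: break
hold(.2); s=state(); print(s["ft_force"],s["time"]); 
if f>18: move_l(B+[0,0,.2],.12); hold(.2)
print(state()["time"])
```

```text
1.6095527376538843
0.061 0.8 0.0624 | 0.06 0.7 0.0601 | 0.059 -0.3 0.0588 | 0.058 0.5 0.0579 | 0.057 -0.3 0.0569 | 0.056 0.3 0.0559 | 0.055 0.3 0.0549 | 0.054 -0.8 0.0539 | 0.053 -0.1 0.0529 | 0.052 0.1 0.0519 | 0.051 0.0 0.0509 | 0.05 0.6 0.0499 | 0.049 -0.3 0.0489 | 0.048 0.3 0.0479 | 0.047 0.3 0.0469 | 0.046 0.6 0.046 | 0.045 1.7 0.0452 | 0.044 0.9 0.0441 | 0.043 2.0 0.0431 | 0.042 2.6 0.0421 | 0.041 3.8 0.0411 | 0.04 4.0 0.0401 | 0.039 4.8 0.039 | 0.038 4.5 0.0381 | 0.037 8.2 0.0378 | 0.036 11.0 0.0378 | 0.035 14.6 0.0377 | 0.034 18.5 0.0376 | [-6.16135464 -4.25358641 18.11613165] 46.3583
48.0917
```

The button moved 8 mm to a hard stop, its spring force rising to about 5 N before the stop. One last numeric check that it came up, then I'll hand in.

Run:
```python
from h import *
im=grab("scene");P=cloud(im);hsv=cv2.cvtColor(im["frame"],cv2.COLOR_BGR2HSV).astype(int);ok=im["depth"]>0
m=ok&(abs(hsv[...,0]-60)<20)&(hsv[...,1]>110)&(np.hypot(P[...,0]-.4627,P[...,1]-.3887)<.025)
print("button",np.percentile(P[m][:,2],[50,90]))
d=(P-O)@np.c_[ex,ey,[0,0,1]]; l=d[ok&(abs(d[...,2]-.067)<.004)&(abs(d[...,0])<.06)&(d[...,1]>-.15)&(d[...,1]<0)]
print("carton",l.min(0),l.max(0),cv2.minAreaRect((l[:,:2]*1000).astype(np.float32)))
print(job_done())
```

```text
button [0.07388787 0.07615001]
carton [-0.02369595 -0.13541275  0.06313043] [ 0.03615192 -0.01338045  0.07093506] ((6.225519180297852, -74.4048080444336), (59.69036102294922, 122.12255859375), 0.1683722883462906)
the job is handed in; nothing more can be done
None
```

The carton lies flat with its label up, held squarely between the jaws. The green button went fully down on the second try (the first stopped short, touching nothing) and came back up. The job was handed in at about 48 s, with the verdict not shown.

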